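Rack the varnished medallions

TASK

The two round wooden medallions on the table have just been varnished. Lay them flat, flower side up and not overlapping, on the pulled-out upper tray of the drying rack, setting them down rather than dropping them, then slide the tray fully home under the clear dust cover. Leave the square blank, the jar, the cup and the loose brush where they are.

Things in the scene. Friction and masses are not known exactly. Their poses are not given: they have to be found in the camera images.
- disc_a: round flat wooden medallion, 60 mm across, 7 mm thick, 12 to 24 g, with a dark burnt-in flower on its upper face; it lies flat on the table. Origin: centre of its underside; z up out of the flower face
- disc_b: the second round medallion, the same as disc_a in every way
- square: square wooden blank, 56 x 56 mm, 7 mm thick, no flower, lying loose on the table; to be left alone. Origin: centre of its underside
- rack: steel bench-top drying rack, fixed: 280 mm wide (its y), 280 deep (its x), two dark wire trays, clear dust cover with top 157 mm above the table; front top rail 140 to 154 mm. Origin: on the table, middle of the rack's front edge; x points into the rack (away from the robot), z up. The lower tray (floor 34 mm up) is in, full and fixed; its loop handle reaches 34 mm out of the front
- tray (a joint): how far the upper tray is pulled out of the rack towards the robot, in m: 0 = fully home against its stop, 0.19 = fully out. It slides along the rack's x axis (pushing it in moves it along the rack's +x), takes about 1.5 N to move, and stays where it is left
- tray_floor (a point): point on the upper tray's wire floor, mid-width, 80 mm behind the floor's front edge, 88 mm above the table; axes as the rack's. Floor 270 mm deep (x) by 256 wide (y), edged by an 8 mm thick rod, top 8 mm above the floor. The front part, as long as the joint value, is out in the open. Front plate: top 16 mm above the floor, front face 88 mm from this point
- tray_handle (a point): middle of the upper tray's handle: a horizontal steel loop whose 8 mm thick grip bar runs 100 mm along the tray's y, 35 mm in front of the front plate, 90 mm above the table. Point: centre of the bar. It moves with the tray; axes as the rack's
- jar: small closed paint jar, 42 mm across, 58 mm high, standing on the table; to be left alone. Origin: centre of its underside
- cup: steel cup 72 mm across, 100 mm high, with brushes standing in it up to 190 mm high and leaning out to about 42 mm from its axis; to be left alone. Origin: centre of its underside
- brush: slim artist's brush, 190 mm long, 9 mm thick, lying loose on the table along its x axis, bristles to +x; to be left alone. Origin: near its middle, on the table

How it is judged (in metres and radians):
On the way, in this order (a step that is already met when the one before it is completed fails the run):
1. both round medallions lie flat and released on the upper tray while it is still pulled out (more than 100 mm) (x of disc_a in the frame of tray_floor between -0.053 and 0.163 m and y of disc_a in the frame of tray_floor between -0.1 and 0.1 m and z of disc_a in the frame of tray_floor between -0.003 and 0.004 m and angle between each of disc_a, disc_b's own z axis and vertical below 0.07 rad and not (contact force between the fingers and disc_a above 0.02 N) and x of disc_b in the frame of tray_floor between -0.053 and 0.163 m and y of disc_b in the frame of tray_floor between -0.1 and 0.1 m and z of disc_b in the frame of tray_floor between -0.003 and 0.004 m and not (contact force between the fingers and disc_b above 0.02 N) and value of joint tray above 0.1 m), for 0.2 s.
2. the upper tray is home (within 6 mm of its stop) (value of joint tray below 0.006 m), for 0.2 s.
At the end, for the whole second after the job is handed in: The upper tray is within 6 mm of its stop; both round medallions lie flat on its wire floor inside the edge rod (underside within 4 mm of the floor, tilt under 0.07 rad, flower up, not overlapping), released and at rest; the square blank, jar, cup and loose brush are within 25 mm of where they were (x of disc_a in the frame of tray_floor between -0.053 and 0.163 m and y of disc_a in the frame of tray_floor between -0.1 and 0.1 m and z of disc_a in the frame of tray_floor between -0.003 and 0.004 m and angle between each of disc_a, disc_b's own z axis and vertical below 0.07 rad and not (contact force between the fingers and disc_a above 0.02 N) and x of disc_b in the frame of tray_floor between -0.053 and 0.163 m and y of disc_b in the frame of tray_floor between -0.1 and 0.1 m and z of disc_b in the frame of tray_floor between -0.003 and 0.004 m and not (contact force between the fingers and disc_b above 0.02 N) and value of joint tray below 0.006 m and linear speed of each of disc_a, disc_b below 0.02 m/s and distance of each of square, jar, cup, brush from where it was at the start of the episode below 0.025 m); the robot touches nothing.
It fails at once if a medallion is dropped or thrown: it goes faster than 0.6 m/s (a free fall of about 18 mm) with no finger on it ((linear speed of disc_a above 0.6 m/s and not (contact force between the fingers and disc_a above 0.01 N)) or (linear speed of disc_b above 0.6 m/s and not (contact force between the fingers and disc_b above 0.01 N))).
It fails at once if the square blank, jar, cup or loose brush is moved by more than 25 mm (distance of any of square, jar, cup, brush from where it was at the start of the episode above 0.025 m).
It also fails if it takes over 64 s, if anything falls off the work surface, if the arm or the gripper's body presses on something with over 40 N, if the wrist force passes 120 N, or if a joint passes its speed limit or range.

ROBOT

A 6-joint arm with a two-finger parallel gripper is mounted at the origin on the work surface. World frame = base frame: x ahead of the robot, y to its left, z up, the work surface at z = 0. Lengths are in mm, angles in rad, forces in N, time in s.
With the tool pointing down it reaches from about 350 to 875 mm from the base axis. Payload 4.2 kg.
Tool frame: the origin (TCP) lies midway between the tips of the shut fingers; the grasp point (between the pads) lies 19 mm behind it; z points along the fingers, y is the line along which they close (so a half turn about z gives the same grasp; the last joint's range is limited). The gripper opens to 85 mm and grips with 20 to 120 N. Pads are 22 mm wide; open, the fingers measure 114 mm over their backs; the gripper's body (76 mm by 85 mm) begins 54 mm behind the grasp point. The pads swing forward as they close: fully open they stand 13 mm farther back than shut.
Start: joints at [-0.9, 0.385, 0.008, 0, -1.194, -0.259], TCP at [250.175, -572.723, 231.312] pointing down, gripper open.
Joint ranges: [-3.14, 3.14], [-1.21, 2.06], [-1.07, 1.41], [-3.16, 2.05], [-2.99, -0.16], [-3.1, 3.1]. Speed limits (rad/s): [2.79, 2.79, 3.14, 3.14, 3.14, 3.14].

INTERFACE

Orientations are given as a unit quaternion [x, y, z, w].
In Python, from station import state, grab_frame, camera_info, hand_in gives the robot as it stands. The module is installed in compiled form; this text tells all that it offers.
- The arm moves only by the tool servo_tool, never from a script. Its argument "moves" is a list of rows, each a list of 7 numbers: the shift along the tool's x, y, z in m, then the turn, a rotation vector about the tool's x, y, z in rad, then the opening in per cent of the stroke, from 0 (shut) to 100 (fully open). In form: [[tx, ty, tz, ax, ay, az, fingers], ...]. A call has 1 to 5 rows; each row is the pose to reach, as a shift and turn from the pose commanded when the call began, along the tool's axes at that moment; what a row does not reach only later rows make up. A row lasts 1/12 s, in which the tool goes at most 41.7 mm and 7.16 degrees, less where a joint would pass 70% of its speed; a pose out of reach is approached as far as the arm can. A call with a gripper value outside its range is refused whole. The fingers move at their own pace and stop on an object; "force" is the grip in N (left out, the last holds). Time passes only in rows, so rows that repeat a pose let the fingers close. It gives the time, the measured TCP pose, the force, the opening and the grip force at its end, in the units of the state.
- state(): the state, without advancing time (a new reading comes with each control period).
- grab_frame(name): name is "scene" or "top" or "wrist"; returns (picture, depth): 480x640x3 uint8, red, green, blue; 480x640 float32, mm along the optical axis (not along the pixel's ray), 0 where there is no reading.
- camera_info(name): a dict with "fx", "fy", "cx", "cy" (pixels), "dist_coeffs" ([k1, k2, p1, p2, k3] as OpenCV has them; the pictures are not rectified), "extrinsics" (4x4, takes a point from world to camera coordinates); the wrist camera has in their place "mount" (4x4, takes a point from camera to tool coordinates, whose origin is the TCP and whose axes are the flange's). Camera axes: x right, y down, z forward; pixel columns grow to the right and rows downward; lengths in mm; the calibration is good to about 2 mm. A picture is of the moment at which its call begins: read the wrist's pose just before it. camera_info takes no time and is no camera call.
- hand_in(): hands the job in; it is judged then, once.
The state is a dict: "time": time; "joints": joint angles; "qd": joint speeds; "joint_torque": joint torques, N m; "position": TCP position; "eef_rot": TCP orientation; "wrist_force": force on the tool from outside, world axes, zero at the start; "wrist_torque": the same for the moment, N m; "width": opening from 0.0 (shut) to 1.0 (fully open); "grasp_force": force on a finger pad.
Only numpy, scipy, OpenCV 4.12 (cv2) and the standard library are available. Lean on these libraries where they do the work, as an engineer would, in place of code of your own. Each camera call takes 0.05 s, during which the arm holds its last target. There are 200 camera calls.

## Working session

There is one attempt and no reset: what is moved stays moved. The work goes in short steps, Python scripts to look and compute and a tool call to move; the robot and the scene stay as the last step left them, time stands still between calls to the robot, and variables do not carry over. Pictures are saved under pics/ and viewed, at most 10 in all, crops included, and the job is handed in when it is done.

Besides the shell and the picture viewer there is one more tool, called after "Request:" as name(argument=value, ...) on one line, values as JSON. servo_tool: Moves the arm, as the interface text tells. Its arguments: {"type":"object","properties":{"moves":{"type":"array"},"force":{"type":"number"}},"required":["moves"]}

```bash
mkdir -p pics; python3 - <<'E'
from station import *
import cv2,numpy as np
s=state();print(s['time'],s['position'],s['eef_rot'],s['width'])
for n in("top","scene"):
    p,d=grab_frame(n);cv2.imwrite(f"pics/{n}0.png",p[:,:,::-1]);np.save(f"pics/{n}0.npy",d)
    print(camera_info(n))
print(camera_info("wrist"))
E
```

```text
0.0 [ 249.98416903 -572.20330904  230.23489125] [-2.04355740e-01  9.78896108e-01  1.03889857e-03 -2.47569510e-04] 1.0001782012759222
{'fx': 556.2458209585292, 'fy': 556.2458209585292, 'cx': 318.4816766260349, 'cy': 223.67631619258043, 'dist_coeffs': array([-0.09700853,  0.        ,  0.        ,  0.        ,  0.        ]), 'extrinsics': array([[ 7.23965348e-03, -9.99969166e-01, -3.04219601e-03,
        -6.31936813e+01],
       [-9.76737150e-01, -6.41936012e-03, -2.14343955e-01,
         6.13422832e+02],
       [ 2.14317817e-01,  4.52320183e-03, -9.76753507e-01,
         1.29845245e+03],
       [ 0.00000000e+00,  0.00000000e+00,  0.00000000e+00,
         1.00000000e+00]])}
{'fx': 486.8865005034032, 'fy': 486.8865005034032, 'cx': 318.1674910873223, 'cy': 243.42917140770342, 'dist_coeffs': array([0.04662011, 0.        , 0.        , 0.        , 0.        ]), 'extrinsics': array([[-3.20730399e-01,  9.47082937e-01,  1.28810545e-02,
         2.30541967e+02],
       [ 7.98292150e-01,  2.77611523e-01, -5.34473091e-01,
        -4.09195434e+02],
       [-5.09766274e-01, -1.61138923e-01, -8.45087329e-01,
         1.30667241e+03],
       [ 0.00000000e+00,  0.00000000e+00,  0.00000000e+00,
         1.00000000e+00]])}
{'fx': 415.5435273882772, 'fy': 415.5435273882772, 'cx': 319.24948230925855, 'cy': 244.4467939094946, 'dist_coeffs': array([-0.05905261,  0.        ,  0.        ,  0.        ,  0.        ]), 'mount': array([[ 1.03398169e-03, -9.64978932e-01, -2.62325354e-01,
         6.59899952e+01],
       [ 9.99999463e-01,  1.01689439e-03,  2.00893540e-04,
        -1.09435338e+00],
       [ 7.28991473e-05, -2.62325421e-01,  9.64979465e-01,
        -1.41792193e+02],
       [ 0.00000000e+00,  0.00000000e+00,  0.00000000e+00,
         1.00000000e+00]])}
```

View pics/top0.png

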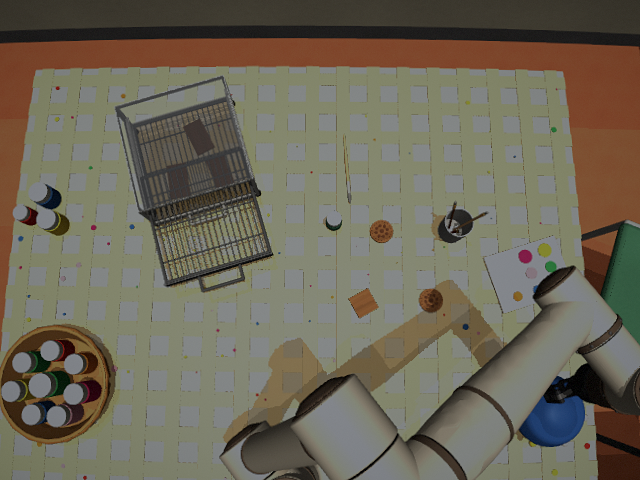

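View pics/scene0.png

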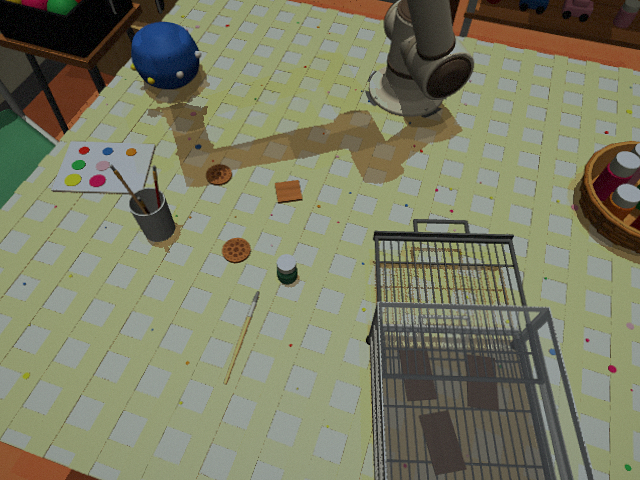

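The top view shows the medallions at (381,231) and (430,300), the square at (362,303), the jar at (333,222) and the cup at (455,225). The brush runs from (345,137) to (349,202). The pulled-out tray's front plate runs from (166,286) to (272,255), with the handle bar near (222,287). The scene view agrees with this.

```bash
cat > h.py <<'E'
from station import *
import cv2,numpy as np
from scipy.spatial.transform import Rotation as R
def cam(n,s=None):
    c=camera_info(n);K=np.array([[c['fx'],0,c['cx']],[0,c['fy'],c['cy']],[0,0,1]])
    if n=='wrist':
        T=np.eye(4);T[:3,:3]=R.from_quat(s['eef_rot']).as_matrix();T[:3,3]=s['position'];M=T@c['mount']
    else: M=np.linalg.inv(c['extrinsics'])
    return K,c['dist_coeffs'],M
def ray(n,px,z,s=None):
    K,D,M=cam(n,s)
    u=cv2.undistortPoints(np.array(px,float).reshape(-1,1,2),K,D)[:,0]
    d=np.c_[u,np.ones(len(u))]@M[:3,:3].T;o=M[:3,3]
    return o+d*((z-o[2])/d[:,2])[:,None]
def blobs(img,lo,hi,amin=100):
    m=cv2.inRange(cv2.cvtColor(img,cv2.COLOR_BGR2HSV),lo,hi)
    m=cv2.morphologyEx(m,cv2.MORPH_CLOSE,np.ones((5,5)))
    c,_=cv2.findContours(m,cv2.RETR_EXTERNAL,cv2.CHAIN_APPROX_NONE)
    return [k for k in c if cv2.contourArea(k)>amin]
def delta(target,yaw,s=None):
    """shift in tool axes (m) and turn about tool z to reach target TCP (mm), finger line (tool y) at world angle yaw mod pi"""
    s=s or state();Rm=R.from_quat(s['eef_rot']).as_matrix()
    want=np.array([np.cos(yaw),np.sin(yaw),0]);v=Rm.T@want
    a=np.arctan2(-v[0],v[1]);a=(a+np.pi/2)%np.pi-np.pi/2
    return Rm.T@(np.array(target)-s['position'])/1000,a
E
python3 - <<'E'
from h import *
for n in('top','scene'):
    im=cv2.imread(f'pics/{n}0.png')
    for k in blobs(im,(5,110,60),(16,255,230)):
        (x,y),w,a=cv2.minAreaRect(k)
        if cv2.contourArea(k)<1500: print(n,(round(x),round(y)),np.round(w),a,ray(n,[[x,y]],7)[0].round(1))
print('plate ends z104',ray('top',[[166,286],[272,255]],104).round())
print('bar',ray('top',[[203,291],[243,279]],94).round())
print('scene plate',ray('scene',[[376,234],[512,237]],104).round(),ray('scene',[[415,221],[467,222]],94).round())
print('cover top',ray('top',[[117,107],[224,77],[260,192],[143,219]],155).round())
print('jar',ray('top',[[333,218]],58).round(),'cup',ray('top',[[455,216]],100).round(),'brush',ray('top',[[345,137],[349,202]],4).round())
s=state()
print(delta([500,-300,120],0,s))
E
```

```text
top (612, 448) [13. 32.] 90.0 [  68.5 -784.1    7. ]
top (617, 426) [54. 32.] 14.349332809448242 [ 119.9 -799.4    7. ]
top (45, 401) [ 9. 41.] 82.56858825683594 [170.8 618.    7. ]
top (56, 366) [20. 12.] 3.1798300743103027 [259.4 594.3   7. ]
top (430, 300) [22. 23.] 90.0 [ 433.3 -340.2    7. ]
top (363, 303) [22. 22.] 60.64224624633789 [ 426.1 -171.     7. ]
top (593, 258) [32. 66.] 14.743562698364258 [ 540.3 -770.7    7. ]
top (381, 231) [22. 22.] 90.0 [ 608.8 -218.7    7. ]
scene (236, 250) [23. 28.] 90.0 [ 609.6 -219.5    7. ]
scene (288, 191) [20. 25.] 81.8698959350586 [ 427.4 -171.     7. ]
scene (218, 174) [24. 21.] 26.56505012512207 [ 434.2 -342.2    7. ]
scene (49, 117) [48. 29.] 45.0 [ 407.8 -808.2    7. ]
scene (625, 36) [30. 12.] 8.530765533447266 [-413.7  540.7    7. ]
scene (340, 10) [ 19. 104.] 90.0 [-273.2 -266.6    7. ]
scene (74, 40) [ 49. 144.] 76.06517028808594 [ 126.  -920.5    7. ]
plate ends z104 [[453. 298. 104.]
 [529.  50. 104.]]
bar [[444. 212.  94.]
 [473. 118.  94.]]
scene plate [[540.  55. 104.]
 [462. 302. 104.]] [[478. 119.  94.]
 [447. 217.  94.]]
cover top [[884. 436. 155.]
 [962. 176. 155.]
 [669.  77. 155.]
 [603. 348. 155.]]
jar [[630. -95.  58.]] cup [[ 628. -388.  100.]] brush [[ 865. -128.    4.]
 [ 686. -137.    4.]]
(array([-0.33810577,  0.14926837,  0.11059495]), np.float64(-1.159161325086239))
```

```bash
python3 - <<'E'
from h import *
print(delta([434,-341,100],1.87), delta([434,-341,100],1.98))
E
```

```text
(array([-0.26121672,  0.13806129,  0.13058182]), np.float64(0.11243242397099995)) (array([-0.26121672,  0.13806129,  0.13058182]), np.float64(0.0024322189257348636))
```

Request:
servo_tool(moves=[[-0.13, 0.069, 0.065, 0, 0, 0.056, 100], [-0.13, 0.069, 0.065, 0, 0, 0.112, 100], [-0.13, 0.069, 0.065, 0, 0, 0.112, 100], [-0.13, 0.069, 0.065, 0, 0, 0.112, 100], [-0.13, 0.069, 0.065, 0, 0, 0.112, 100]], force=30)

```text
time: 0.52
position: [342.7, -452.2, 162.7]
eef_rot: [-0.151, 0.988, 0.003, -0.002]
wrist_force: [-0.8, 0.1, 0.1]
width: 0.999
grasp_force: 0.0
```

```bash
python3 - <<'E'
from h import *
print(state()['position'],delta([434,-341,100],1.87))
E
```

```text
[ 342.66692208 -452.18939461  162.73617435] (array([-0.12058477,  0.07830327,  0.06299644]), np.float64(0.004852497445535953))
```

Request:
servo_tool(moves=[[-0.12, 0.078, 0.063, 0, 0, 0, 100], [-0.12, 0.078, 0.063, 0, 0, 0, 100], [-0.12, 0.078, 0.063, 0, 0, 0, 100], [-0.12, 0.078, 0.063, 0, 0, 0, 100], [-0.12, 0.078, 0.063, 0, 0, 0, 100]])

```text
time: 0.93
position: [434.4, -343.7, 100.4]
eef_rot: [-0.152, 0.988, 0.002, -0.002]
wrist_force: [-1.0, -0.1, -0.3]
width: 1.003
grasp_force: 0.0
```

```bash
cat >> h.py <<'E'
def wdisc(name,amin=2500):
    s=state();p,_=grab_frame('wrist');im=p[:,:,::-1].copy();cv2.imwrite(f'pics/{name}.png',im)
    for k in blobs(im,(4,90,40),(18,255,255),amin):
        e=cv2.fitEllipse(k);P=ray('wrist',k[:,0],7,s);(x,y),r=cv2.minEnclosingCircle(P[:,:2].astype(np.float32))
        print('px',np.round(e[0]),np.round(e[1]),'world',(round(x,1),round(y,1)),'r',round(r,1),'mean',P.mean(0).round(1))
    return s
E
python3 - <<'E'
from h import *
s=wdisc('w1');print(s['position'])
E
```

```text
px [574. 309.] [ 91. 107.] world (425.0, -178.3) r 40.1 mean [ 425.1 -179.2    7. ]
px [318. 243.] [ 97. 100.] world (432.8, -345.3) r 30.1 mean [ 432.4 -345.6    7. ]
[ 434.39149936 -343.66336654  100.41030947]
```

View pics/w1.png

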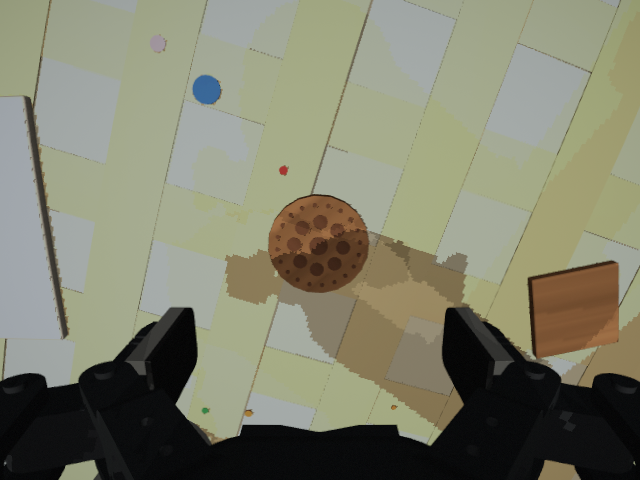

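The wrist view shows medallion B at (318,243), centred between the fingers. The square is off to the right at (574,309).

```bash
python3 - <<'E'
from h import *
print(delta([433,-344.7,-2],1.87))
E
```

```text
(array([0.00029992, 0.00057844, 0.10362589]), np.float64(0.004465114210659316))
```

Request:
servo_tool(moves=[[0, 0, 0.04, 0, 0, 0, 92], [0, 0, 0.075, 0, 0, 0, 92], [0, 0, 0.095, 0, 0, 0, 92], [0, 0, 0.102, 0, 0, 0, 92], [0, 0, 0.102, 0, 0, 0, 92]])

```text
time: 1.4
position: [431.9, -347.8, -0.2]
eef_rot: [-0.149, 0.989, 0.001, -0.002]
wrist_force: [0.0, -0.7, 0.1]
width: 0.919
grasp_force: 0.0
```

Request:
servo_tool(moves=[[0, 0, 0, 0, 0, 0, 75], [0, 0, 0, 0, 0, 0, 68], [0, 0, 0, 0, 0, 0, 60], [0, 0, 0, 0, 0, 0, 55], [0, 0, 0, 0, 0, 0, 50]], force=25)

```text
time: 1.82
position: [434.1, -347.5, 5.2]
eef_rot: [-0.15, 0.989, -0.001, 0.001]
wrist_force: [-1.8, 6.7, 14.4]
width: 0.501
grasp_force: 7.5
```

Request:
servo_tool(moves=[[0, 0, 0, 0, 0, 0, 92], [0, 0, -0.03, 0, 0, 0, 92], [0, 0, -0.06, 0, 0, 0, 92], [0, 0, -0.102, 0, 0, 0, 92], [0, 0, -0.102, 0, 0, 0, 92]])

```text
time: 2.23
position: [438.3, -350.5, 112.7]
eef_rot: [-0.151, 0.989, -0.006, 0.007]
wrist_force: [1.3, -1.5, 1.2]
width: 0.921
grasp_force: 0.0
```

```bash
python3 - <<'E'
from h import *
s=wdisc('w2');print(s['position'],s['wrist_force'],s['width'])
print(delta([433,-344.7,-2],1.87,s))
E
```

```text
px [581. 297.] [ 88. 104.] world (425.4, -178.2) r 40.0 mean [ 425. -179.    7.]
px [333. 233.] [93. 95.] world (432.9, -345.8) r 30.0 mean [ 432.6 -346.     7. ]
[ 438.32611588 -350.46806593  112.71450387] [ 1.33496267 -1.47134987  1.15508339] 0.9211236862683669
(array([0.00476383, 0.00863904, 0.11455884]), np.float64(0.0030393630113887404))
```

View pics/w2.png

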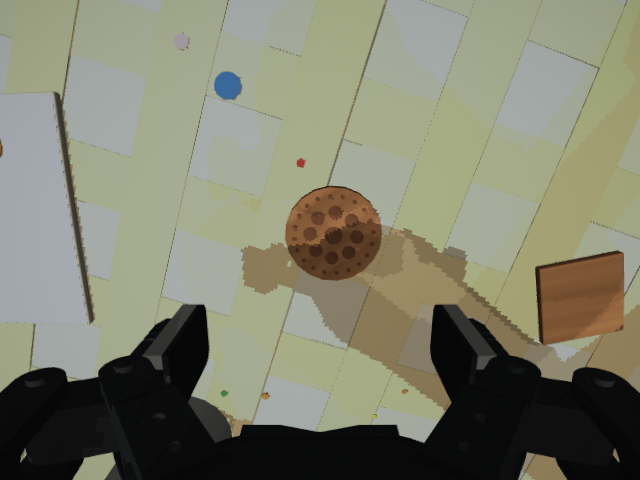

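```bash
cat >> h.py <<'E'
def d6(target,yaw=1.87,s=None):
    s=s or state();Rm=R.from_quat(s['eef_rot']).as_matrix()
    y=np.array([np.cos(yaw),np.sin(yaw),0]);z=np.array([0,0,-1.]);x=np.cross(y,z)
    return (Rm.T@(np.array(target)-s['position'])/1000).round(4),R.from_matrix(Rm.T@np.c_[x,y,z]).as_rotvec().round(4)
E
python3 - <<'E'
from h import *
print(d6([433,-345.5,20]))
E
```

```text
(array([0.0034, 0.0056, 0.0895]), array([-0.0094,  0.0098,  0.0015]))
```

Request:
servo_tool(moves=[[0.0034, 0.0056, 0.04, -0.0094, 0.0098, 0.0015, 92], [0.0034, 0.0056, 0.075, -0.0094, 0.0098, 0.0015, 92], [0.0034, 0.0056, 0.0895, -0.0094, 0.0098, 0.0015, 92], [0.0034, 0.0056, 0.0895, -0.0094, 0.0098, 0.0015, 92], [0.0034, 0.0056, 0.0895, -0.0094, 0.0098, 0.0015, 92]])

```text
time: 2.7
position: [428.3, -343.3, 13.6]
eef_rot: [-0.149, 0.989, 0.004, -0.006]
wrist_force: [0.8, 0.3, 0.9]
width: 0.922
grasp_force: 0.0
```

```bash
python3 - <<'E'
from h import *
s=state();print(s['position'],s['wrist_force'],d6([433,-345.5,-6],s=s))
for i in range(3):
    grab_frame('wrist');print(state()['position'],state()['time'])
E
```

```text
[ 428.29388365 -343.29042279   13.64786406] [0.82463011 0.31669909 0.92126669] (array([-0.0041, -0.0037,  0.0196]), array([ 0.0097, -0.0107, -0.0006]))
[ 429.21135996 -343.6758428    14.74091089] 2.75
[ 429.58888043 -343.79669811   15.28951877] 2.8
[ 429.69586864 -343.79777146   15.51515574] 2.85
```

```bash
cat >> h.py <<'E'
def settle():
    for i in range(3): grab_frame('wrist')
    return state()
E
python3 - <<'E'
from h import *
s=settle();print(s['position'],s['wrist_force'],d6([433,-345.5,-6],s=s))
E
```

```text
[ 429.21786955 -343.5040949    15.14394098] [-0.18041358 -0.12045655 -0.30934849] (array([-0.0032, -0.0032,  0.0211]), array([ 0.0076, -0.0077, -0.0008]))
```

Request:
servo_tool(moves=[[-0.0032, -0.0032, 0.01, 0.0076, -0.0077, 0, 92], [-0.0032, -0.0032, 0.018, 0.0076, -0.0077, 0, 92], [-0.0032, -0.0032, 0.021, 0.0076, -0.0077, 0, 92], [-0.0032, -0.0032, 0.021, 0.0076, -0.0077, 0, 92], [-0.0032, -0.0032, 0.021, 0.0076, -0.0077, 0, 92]])

```text
time: 3.42
position: [432.0, -345.1, -7.3]
eef_rot: [-0.149, 0.989, 0.001, -0.001]
wrist_force: [0.5, 1.4, -0.3]
width: 0.92
grasp_force: 0.0
```

Request:
servo_tool(moves=[[0, 0, 0, 0, 0, 0, 80], [0, 0, 0, 0, 0, 0, 76], [0, 0, 0, 0, 0, 0, 73], [0, 0, 0, 0, 0, 0, 70], [0, 0, 0, 0, 0, 0, 68]], force=25)

```text
time: 3.83
position: [433.4, -345.9, -4.7]
eef_rot: [-0.149, 0.989, -0.0, -0.0]
wrist_force: [-1.8, 0.6, 11.9]
width: 0.688
grasp_force: 26.3
```

Request:
servo_tool(moves=[[0, 0, -0.002, 0, 0, 0, 60], [0, 0, -0.004, 0, 0, 0, 60], [0, 0, -0.02, 0, 0, 0, 60], [0, 0, -0.05, 0, 0, 0, 60], [0, 0, -0.05, 0, 0, 0, 60]])

```text
time: 4.25
position: [435.2, -346.8, 47.2]
eef_rot: [-0.149, 0.989, -0.002, 0.002]
wrist_force: [1.2, -0.9, 0.7]
width: 0.684
grasp_force: 27.0
```

```bash
python3 - <<'E'
from h import *
settle();s=wdisc('w3');print(s['position'],s['wrist_force'],s['width'],s['grasp_force'],d6([565.8-4.8,253.6,150],s=s))
E
```

```text
px [614. 355.] [ 61. 108.] world (431.9, -191.5) r 32.6 mean [ 426.7 -192.7    7. ]
px [320. 322.] [158. 169.] world (453.5, -338.6) r 41.2 mean [ 452.7 -339.6    7. ]
[ 432.02137378 -344.97002566   42.72599525] [0.70421032 0.73862068 0.28269266] 0.6883226607716832 27.004495561122894 (array([-0.2988,  0.5346, -0.1067]), array([ 0.0021, -0.0018, -0.0014]))
```

View pics/w3.png

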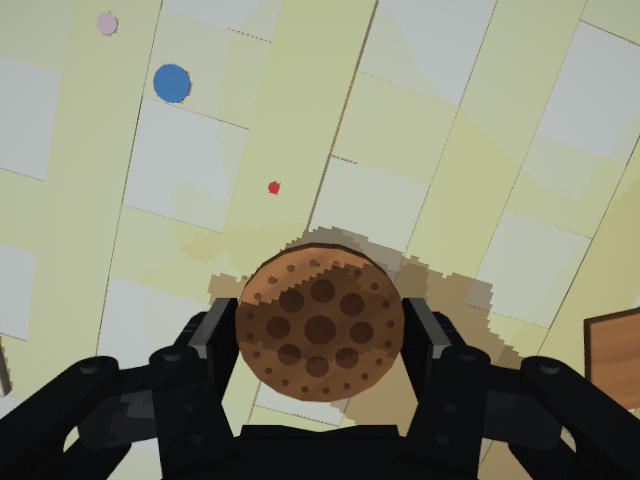

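The wrist view shows medallion B held flat between the pads, centred at (320,322). I'll carry it to the tray.

Request:
servo_tool(moves=[[0, 0, -0.03, 0, 0, 0, 60], [-0.015, 0.03, -0.06, 0, 0, 0, 60], [-0.03, 0.06, -0.085, 0, 0, 0, 60], [-0.045, 0.095, -0.1, 0, 0, 0, 60], [-0.06, 0.13, -0.107, 0, 0, 0, 60]])

```text
time: 4.87
position: [452.3, -202.6, 151.1]
eef_rot: [-0.148, 0.989, 0.0, -0.0]
wrist_force: [0.8, 0.0, 0.2]
width: 0.685
grasp_force: 27.2
```

Request:
servo_tool(moves=[[-0.018, 0.034, 0, 0, 0, 0, 60], [-0.036, 0.068, 0, 0, 0, 0, 60], [-0.054, 0.102, 0, 0, 0, 0, 60], [-0.072, 0.136, 0, 0, 0, 0, 60], [-0.09, 0.17, 0, 0, 0, 0, 60]])

```text
time: 5.28
position: [486.9, -12.7, 148.9]
eef_rot: [-0.149, 0.989, 0.001, -0.002]
wrist_force: [1.1, -0.6, -0.1]
width: 0.686
grasp_force: 27.2
```

Request:
servo_tool(moves=[[-0.018, 0.03, 0, 0, 0, 0, 60], [-0.036, 0.06, 0, 0, 0, 0, 60], [-0.054, 0.09, 0, 0, 0, 0, 60], [-0.07, 0.12, 0, 0, 0, 0, 60], [-0.07, 0.12, 0, 0, 0, 0, 60]])

```text
time: 5.7
position: [520.6, 125.5, 148.7]
eef_rot: [-0.151, 0.989, 0.001, -0.001]
wrist_force: [-0.0, 0.3, 0.6]
width: 0.683
grasp_force: 27.2
```

```bash
python3 - <<'E'
from h import *
s=settle();print(s['joints'],s['position'],s['wrist_force'],s['width'],s['grasp_force'],d6([562,253.6,150],s=s))
E
```

```text
[ 0.53207697  0.30869428 -0.33186692 -0.0032156  -0.93518936 -1.80209614] [518.47357672 120.69018154 148.6035812 ] [ 0.74618176 -1.45776995 -0.806759  ] 0.6854889005463103 27.209271490573883 (array([-0.0807,  0.1142, -0.0017]), array([ 0.0014, -0.0054, -0.0003]))
```

Request:
servo_tool(moves=[[-0.02, 0.028, 0, 0, 0, 0, 60], [-0.04, 0.056, 0, 0, 0, 0, 60], [-0.06, 0.085, 0, 0, 0, 0, 60], [-0.08, 0.114, -0.001, 0, -0.005, 0, 60], [-0.08, 0.114, -0.001, 0, -0.005, 0, 60]])

```text
time: 6.27
position: [564.2, 256.7, 150.3]
eef_rot: [-0.15, 0.989, 0.001, 0.002]
wrist_force: [-0.2, 0.5, 0.4]
width: 0.688
grasp_force: 27.2
```

```bash
python3 - <<'E'
from h import *
settle();s=wdisc('w4');print(s['position'],s['wrist_force'],s['width'],s['grasp_force'],d6([562,253.6,150],s=s))
E
```

```text
px [319. 322.] [159. 169.] world (634.5, 274.0) r 66.5 mean [633.3 272.7   7. ]
[561.69274413 251.82106401 150.13695154] [ 0.02953547  0.08752918 -0.64844234] 0.6860175111103135 27.20829874277115 (array([-0.0008,  0.0016,  0.0001]), array([ 0.0011,  0.0004, -0.002 ]))
```

View pics/w4.png

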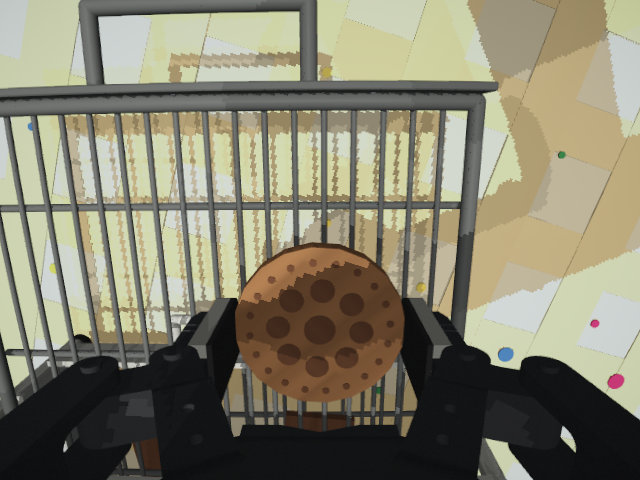

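The wrist view shows the medallion over the tray at (319,322). The front plate is near row 90, the right corner rod at (476,100), and the handle bar runs along row 8 from column 80 to 316.

```bash
python3 - <<'E'
from h import *
s=state()
b=ray('wrist',[[82,8],[314,5]],92,s);print('bar',b.round(1),b.mean(0))
pl=ray('wrist',[[20,93],[490,83]],104,s);print('plate',pl.round(1),np.arctan2(*(pl[1]-pl[0])[[1,0]]))
rod=ray('wrist',[[474,102],[461,340]],94,s);print('rod',rod.round(1),np.arctan2(*(rod[0]-rod[1])[[1,0]]))
th=.30;ex=np.array([np.cos(th),np.sin(th)]);ey=np.array([-ex[1],ex[0]])
f=b.mean(0)[:2]+123*ex;print('floor',f,'disc rel',[(s['position'][:2]-f)@ex,(s['position'][:2]-f)@ey],'rod y',(rod[:,:2]-f)@ey,'plate x',(pl[:,:2]-f)@ex)
E
```

```text
bar [[477.2 113.3  92. ]
 [447.5 213.   92. ]] [462.39300574 163.16936433  92.        ]
plate [[520.3  98.9 104. ]
 [457.2 295.6 104. ]] 1.8813669224163498
rod [[465.  295.1  94. ]
 [578.9 334.8  94. ]] -2.805612226641521
floor [579.8993939  199.51834975] disc rel [np.float64(-2.031729978713679), np.float64(54.96929377229187)] rod y [125.2264346  129.56702758] plate x [-86.66303398 -88.84644724]
```

Request:
servo_tool(moves=[[0, 0, 0.02, 0, 0, 0, 60], [0, 0.001, 0.04, 0, 0, 0, 60], [0, 0.001, 0.055, 0, 0, 0, 60], [0, 0.001, 0.062, 0, 0, 0, 60], [0, 0.001, 0.062, 0, 0, 0, 60]])

```text
time: 6.88
position: [561.0, 252.2, 87.4]
eef_rot: [-0.148, 0.989, 0.0, -0.001]
wrist_force: [-0.5, 1.0, 0.1]
width: 0.686
grasp_force: 27.2
```

```bash
python3 - <<'E'
from h import *
s=settle();print(s['position'],s['wrist_force'],s['width'],s['grasp_force'],d6([562,252,84],s=s))
E
```

```text
[562.90584632 254.12128774  90.34097962] [-0.05734165  0.31053623  0.27252663] 0.6868372877554424 27.20222532749176 (array([ 0.0015, -0.0018,  0.0063]), array([ 0.0021,  0.0048, -0.0014]))
```

Request:
servo_tool(moves=[[0, 0, 0.002, 0.002, 0.004, 0, 60], [0, 0, 0.004, 0.002, 0.004, 0, 60], [0, 0, 0.006, 0.002, 0.004, 0, 60], [0, 0, 0.0065, 0.002, 0.004, 0, 60], [0, 0, 0.0065, 0.002, 0.004, 0, 60]])

```text
time: 7.45
position: [562.7, 254.7, 83.5]
eef_rot: [-0.149, 0.989, 0.0, 0.0]
wrist_force: [-0.3, -0.4, 4.6]
width: 0.686
grasp_force: 29.4
```

```bash
python3 - <<'E'
from h import *
s=settle();print(s['position'],s['wrist_force'],s['width'],s['grasp_force'],d6([562,252,84],s=s))
E
```

```text
[562.64931656 254.71679764  83.43786242] [-0.93474535  0.5648939   5.22621046] 0.6860699975822361 29.8966746032238 (array([ 0.0014, -0.0024, -0.0006]), array([-0.    ,  0.0003, -0.0005]))
```

Contact at about 5 N, so I release and lift.

Request:
servo_tool(moves=[[0, 0, 0, 0, 0, 0, 72], [0, 0, 0, 0, 0, 0, 78], [0, 0, 0, 0, 0, 0, 85], [0, 0, 0, 0, 0, 0, 95], [0, 0, 0, 0, 0, 0, 95]])

```text
time: 8.02
position: [562.0, 254.2, 82.1]
eef_rot: [-0.149, 0.989, -0.0, -0.001]
wrist_force: [-0.8, -0.2, 0.2]
width: 0.948
grasp_force: 0.0
```

Request:
servo_tool(moves=[[0, 0, -0.02, 0, 0, 0, 95], [0, 0, -0.05, 0, 0, 0, 95], [0, 0, -0.075, 0, 0, 0, 95], [0, 0, -0.075, 0, 0, 0, 95], [0, 0, -0.075, 0, 0, 0, 95]])

```text
time: 8.43
position: [563.0, 255.0, 159.3]
eef_rot: [-0.149, 0.989, 0.001, 0.001]
wrist_force: [-0.4, 0.2, -1.9]
width: 0.951
grasp_force: 0.0
```

```bash
python3 - <<'E'
from h import *
s=settle();p,_=grab_frame('wrist');im=p[:,:,::-1].copy();cv2.imwrite('pics/w5.png',im)
for k in blobs(im,(4,90,40),(18,255,255),2500): 
    P=ray('wrist',k[:,0],95,s);print(P.mean(0),cv2.minEnclosingCircle(P[:,:2].astype(np.float32)))
print(s['position'],s['wrist_force'],s['width'],d6([609,-219,158],s=s))
E
```

```text
[562.01861728 253.59298368  95.        ] ((562.3963623046875, 253.7673797607422), 30.07770347595215)
[561.53136507 253.98079388 156.279513  ] [-0.2536531  -0.25058797 -0.33648455] 0.954545315831057 (array([ 0.0935, -0.4661, -0.0011]), array([-0.0007, -0.0036, -0.0012]))
```

View pics/w5.png

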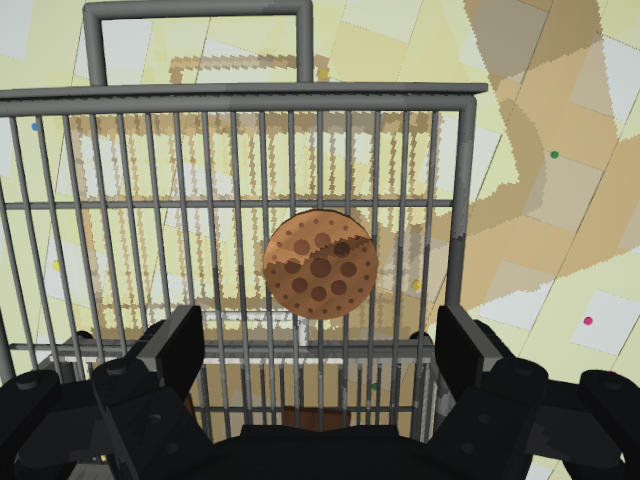

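The wrist view shows medallion B lying flat on the wires at (320,263), released. Next is medallion A.

Request:
servo_tool(moves=[[0.008, -0.039, 0, 0, 0, 0, 95], [0.016, -0.078, 0, 0, 0, 0, 95], [0.024, -0.117, 0, 0, 0, 0, 95], [0.031, -0.156, 0, 0, 0, 0, 95], [0.039, -0.195, 0, 0, 0, 0, 95]])

```text
time: 9.05
position: [581.7, 54.8, 156.5]
eef_rot: [-0.149, 0.989, -0.0, -0.002]
wrist_force: [1.5, -0.1, -0.4]
width: 0.953
grasp_force: 0.0
```

Request:
servo_tool(moves=[[0.008, -0.038, 0, 0, 0, 0, 95], [0.016, -0.076, 0, 0, 0, 0, 95], [0.024, -0.114, 0, 0, 0, 0, 95], [0.031, -0.15, 0, 0, 0, 0, 95], [0.039, -0.18, 0, 0, 0, 0, 95]])

```text
time: 9.47
position: [597.5, -129.4, 156.5]
eef_rot: [-0.148, 0.989, -0.0, -0.002]
wrist_force: [1.9, -0.2, -0.6]
width: 0.946
grasp_force: 0.0
```

```bash
python3 - <<'E'
from h import *
s=settle();print(s['position'],s['wrist_force'],d6([609,-221,105],s=s))
E
```

```text
[ 597.11577585 -129.17618884  156.17882554] [-0.15658079  0.31275334 -0.38377279] (array([ 0.0151, -0.0914,  0.0512]), array([ 0.0006, -0.0037, -0.005 ]))
```

Request:
servo_tool(moves=[[0.005, -0.03, 0.005, 0, 0, 0, 92], [0.01, -0.06, 0.015, 0, 0, 0, 92], [0.015, -0.091, 0.03, 0, -0.0037, -0.005, 92], [0.015, -0.091, 0.051, 0, -0.0037, -0.005, 92], [0.015, -0.091, 0.051, 0, -0.0037, -0.005, 92]])

```text
time: 10.03
position: [607.2, -217.9, 101.3]
eef_rot: [-0.15, 0.989, 0.002, -0.003]
wrist_force: [-1.3, -0.3, -1.3]
width: 0.924
grasp_force: 0.0
```

```bash
python3 - <<'E'
from h import *
settle();s=wdisc('w6');print(s['position'],s['wrist_force'],d6([609,-221,20],s=s))
E
```

```text
px [312. 237.] [95. 97.] world (609.0, -223.7) r 30.0 mean [ 608.7 -223.5    7. ]
[ 610.67399746 -217.21039864  107.07258622] [-0.08261863  0.38503907 -0.28549762] (array([ 0.0029, -0.0031,  0.0871]), array([-0.0005,  0.0022,  0.0061]))
```

Request:
servo_tool(moves=[[0.002, -0.003, 0.04, 0, 0.002, 0.006, 92], [0.002, -0.0055, 0.075, 0, 0.002, 0.006, 92], [0.002, -0.0055, 0.087, 0, 0.002, 0.006, 92], [0.002, -0.0055, 0.087, 0, 0.002, 0.006, 92], [0.002, -0.0055, 0.087, 0, 0.002, 0.006, 92]])

```text
time: 10.65
position: [611.3, -223.7, 21.0]
eef_rot: [-0.149, 0.989, -0.001, 0.001]
wrist_force: [1.0, 0.1, 0.2]
width: 0.922
grasp_force: 0.0
```

```bash
python3 - <<'E'
from h import *
s=settle();print(s['position'],s['wrist_force'],d6([609,-223.5,-6],s=s))
E
```

```text
[ 612.24453432 -224.12943551   22.59847654] [-0.33969592  0.27555901  0.40598959] (array([0.0031, 0.0016, 0.0286]), array([-0.0026,  0.005 , -0.0009]))
```

Request:
servo_tool(moves=[[0.003, 0.0016, 0.012, -0.0026, 0.005, 0, 92], [0.003, 0.0016, 0.023, -0.0026, 0.005, 0, 92], [0.003, 0.0016, 0.028, -0.0026, 0.005, 0, 92], [0.003, 0.0016, 0.0285, -0.0026, 0.005, 0, 92], [0.003, 0.0016, 0.0285, -0.0026, 0.005, 0, 92]])

```text
time: 11.22
position: [606.6, -223.5, -9.5]
eef_rot: [-0.148, 0.989, 0.001, -0.003]
wrist_force: [-0.4, -0.4, 0.6]
width: 0.92
grasp_force: 0.0
```

```bash
python3 - <<'E'
from h import *
s=settle();print(s['position'],s['wrist_force'],d6([609,-223.5,-6],s=s))
E
```

```text
[ 607.02152305 -223.51826598   -8.76718   ] [-0.89026603  0.24147751 -0.30593461] (array([-0.0019, -0.0006, -0.0028]), array([ 0.0024, -0.0044, -0.0019]))
```

Request:
servo_tool(moves=[[-0.002, 0, -0.0025, 0.002, -0.004, 0, 92], [-0.002, 0, -0.0025, 0.002, -0.004, 0, 85], [-0.002, 0, -0.0025, 0.002, -0.004, 0, 80], [-0.002, 0, -0.0025, 0.002, -0.004, 0, 76], [-0.002, 0, -0.0025, 0.002, -0.004, 0, 73]])

```text
time: 11.78
position: [609.4, -223.1, -5.5]
eef_rot: [-0.148, 0.989, -0.0, 0.0]
wrist_force: [-0.8, 0.1, 4.4]
width: 0.731
grasp_force: 1.8
```

Request:
servo_tool(moves=[[0, 0, 0, 0, 0, 0, 70], [0, 0, 0, 0, 0, 0, 68], [0, 0, 0, 0, 0, 0, 67], [0, 0, 0, 0, 0, 0, 66], [0, 0, 0, 0, 0, 0, 66]], force=25)

```text
time: 12.2
position: [609.6, -223.0, -4.6]
eef_rot: [-0.148, 0.989, -0.0, 0.001]
wrist_force: [-1.1, 1.4, 7.1]
width: 0.689
grasp_force: 26.2
```

Request:
servo_tool(moves=[[0, 0, -0.003, 0, 0, 0, 60], [0, 0, -0.03, 0, 0, 0, 60], [0, 0, -0.07, 0, 0, 0, 60], [0, 0, -0.11, 0, 0, 0, 60], [0, 0, -0.155, 0, 0, 0, 60]])

```text
time: 12.62
position: [608.0, -222.8, 146.1]
eef_rot: [-0.148, 0.989, 0.001, -0.001]
wrist_force: [2.0, -0.5, -0.2]
width: 0.684
grasp_force: 27.1
```

```bash
python3 - <<'E'
from h import *
settle();s=wdisc('w7');print(s['position'],s['wrist_force'],s['width'],s['grasp_force'],d6([593.5,149.2,150],s=s))
E
```

```text
px [320. 321.] [158. 169.] world (684.9, -202.7) r 66.3 mean [ 683.5 -202.3    7. ]
[ 611.23907786 -223.34339333  150.1552484 ] [-0.46214672  0.21865624 -0.77767862] 0.6843613936240919 27.076461911201477 (array([-0.0923,  0.3614, -0.0004]), array([-0.0037,  0.008 , -0.0017]))
```

Request:
servo_tool(moves=[[-0.009, 0.036, 0, 0, 0, 0, 60], [-0.018, 0.072, 0, 0, 0, 0, 60], [-0.027, 0.108, 0, 0, 0.004, 0, 60], [-0.036, 0.144, 0, -0.002, 0.008, 0, 60], [-0.046, 0.18, 0, -0.003, 0.008, 0, 60]])

```text
time: 13.23
position: [598.4, -36.0, 143.1]
eef_rot: [-0.148, 0.989, 0.001, -0.007]
wrist_force: [0.8, -0.3, -0.5]
width: 0.686
grasp_force: 27.1
```

Request:
servo_tool(moves=[[-0.009, 0.036, 0, 0, 0, 0, 60], [-0.018, 0.072, 0, 0, 0, 0, 60], [-0.027, 0.108, 0, 0, 0, 0, 60], [-0.036, 0.144, 0, 0, 0, 0, 60], [-0.046, 0.18, 0, 0, 0, 0, 60]])

```text
time: 13.65
position: [589.7, 149.5, 143.4]
eef_rot: [-0.148, 0.989, 0.001, -0.007]
wrist_force: [1.4, 0.9, -0.6]
width: 0.689
grasp_force: 27.1
```

```bash
python3 - <<'E'
from h import *
s=settle();print(s['position'],s['wrist_force'],s['width'],s['grasp_force'],d6([593.5,149.2,88],s=s))
E
```

```text
[590.10552304 150.41521739 143.32472461] [ 0.49070194 -0.63071394 -0.69978405] 0.6842114997890324 27.098821699619293 (array([-0.0036, -0.0023,  0.0553]), array([ 0.0031, -0.0125,  0.0019]))
```

Request:
servo_tool(moves=[[-0.003, -0.002, 0.01, 0.003, -0.0125, 0, 60], [-0.003, -0.002, 0.03, 0.003, -0.0125, 0, 60], [-0.003, -0.002, 0.045, 0.003, -0.0125, 0, 60], [-0.003, -0.002, 0.053, 0.003, -0.0125, 0, 60], [-0.003, -0.002, 0.053, 0.003, -0.0125, 0, 60]])

```text
time: 14.22
position: [592.4, 145.3, 89.4]
eef_rot: [-0.147, 0.989, -0.0, -0.001]
wrist_force: [0.5, -0.5, 0.8]
width: 0.682
grasp_force: 27.1
```

```bash
python3 - <<'E'
from h import *
s=settle();print(s['position'],s['wrist_force'],s['width'],s['grasp_force'],d6([593.5,149.2,83.5],s=s))
E
```

```text
[594.90604918 146.79862754  93.08840358] [ 0.64121768  0.02004071 -0.37728422] 0.6824448772987878 27.101417183876038 (array([0.0007, 0.0027, 0.0096]), array([ 0.0002,  0.0047, -0.0024]))
```

Request:
servo_tool(moves=[[0, 0.001, 0.003, 0, 0.003, 0, 60], [0, 0.002, 0.006, 0, 0.003, 0, 60], [0, 0.002, 0.0085, 0, 0.003, 0, 60], [0, 0.002, 0.0095, 0, 0.003, 0, 60], [0, 0.002, 0.0095, 0, 0.003, 0, 60]])

```text
time: 14.78
position: [593.9, 149.4, 83.5]
eef_rot: [-0.148, 0.989, 0.0, 0.001]
wrist_force: [-0.6, 0.4, 1.1]
width: 0.68
grasp_force: 27.8
```

```bash
python3 - <<'E'
from h import *
s=settle();print(s['position'],s['wrist_force'],s['width'],s['grasp_force'],d6([593.5,149.2,83.5],s=s))
E
```

```text
[593.95735011 149.3760937   83.49400244] [-0.76468315  1.13260023  0.80724576] 0.6844446642066728 27.95023263024632 (array([ 0.0005, -0.    , -0.    ]), array([ 0.0005,  0.0016, -0.0017]))
```

Request:
servo_tool(moves=[[0, 0, 0, 0, 0, 0, 72], [0, 0, 0, 0, 0, 0, 78], [0, 0, 0, 0, 0, 0, 85], [0, 0, 0, 0, 0, 0, 95], [0, 0, 0, 0, 0, 0, 95]])

```text
time: 15.35
position: [593.8, 149.1, 83.1]
eef_rot: [-0.148, 0.989, 0.0, 0.0]
wrist_force: [-0.3, -0.2, -0.0]
width: 0.945
grasp_force: 0.0
```

Request:
servo_tool(moves=[[0, 0, -0.02, 0, 0, 0, 95], [0, 0, -0.05, 0, 0, 0, 95], [0, 0, -0.075, 0, 0, 0, 95], [0.03, 0, -0.08, 0, 0, 0, 95], [0.06, 0, -0.08, 0, 0, 0, 95]])

```text
time: 15.77
position: [538.0, 132.2, 165.3]
eef_rot: [-0.148, 0.989, 0.001, 0.003]
wrist_force: [-0.5, 1.0, -0.0]
width: 0.951
grasp_force: 0.0
```

```bash
python3 - <<'E'
from h import *
s=settle();p,_=grab_frame('wrist');im=p[:,:,::-1].copy();cv2.imwrite('pics/w8.png',im)
for k in blobs(im,(4,90,40),(18,255,255),2500): 
    P=ray('wrist',k[:,0],95,s);print(P.mean(0),cv2.minEnclosingCircle(P[:,:2].astype(np.float32)))
print(s['position'],s['wrist_force'],s['width'],d6([419,150,158],s=s))
E
```

```text
[591.92825523 147.76673283  95.        ] ((592.41650390625, 147.54129028320312), 31.056594848632812)
[534.78679737 130.82905036 163.65940115] [0.41096345 0.32915956 0.16508014] 0.9512194633992392 (array([0.1051, 0.0523, 0.0056]), array([ 0.0006,  0.0009, -0.0017]))
```

View pics/w8.png

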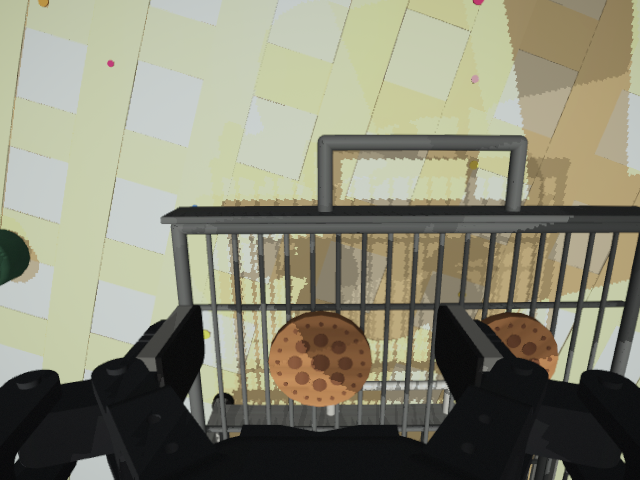

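The wrist view shows both medallions flat on the tray, at (320,358) and (515,345). The handle bar runs along row 143 from column 320 to 527.

```bash
python3 - <<'E'
from h import *
s=state();b=ray('wrist',[[322,143],[525,142]],92,s);print(b,b.mean(0))
c=b.mean(0)[:2]-45*np.array([np.cos(.305),np.sin(.305)]);print(c,d6([*c,158],s=s))
E
```

```text
[[478.49034279 114.06040268  92.        ]
 [446.95603858 212.19506219  92.        ]] [462.72319068 163.12773243  92.        ]
[419.80007782 149.61453955] (array([0.106 , 0.0516, 0.0055]), array([ 0.0004,  0.0022, -0.0015]))
```

Request:
servo_tool(moves=[[0.03, 0.015, 0, 0, 0, 0, 0], [0.06, 0.03, 0, 0, 0, 0, 0], [0.09, 0.045, 0, 0, 0, 0, 0], [0.105, 0.052, 0, 0, 0, 0, 0], [0.105, 0.052, 0, 0, 0, 0, 0]])

```text
time: 16.38
position: [418.9, 150.7, 163.1]
eef_rot: [-0.149, 0.989, 0.0, 0.0]
wrist_force: [0.3, -0.2, -0.5]
width: 0.236
grasp_force: 0.0
```

```bash
python3 - <<'E'
from h import *
s=settle();print(s['position'],s['wrist_force'],s['width'],d6([419,150,80],s=s))
E
```

```text
[422.27968035 151.32451335 163.36987978] [-0.30754177  0.59016698  0.75803369] 0.0011805177079786406 (array([ 0.0037, -0.0003,  0.0834]), array([ 0.0005,  0.0027, -0.0014]))
```

Request:
servo_tool(moves=[[0.003, 0, 0.03, 0, 0.0027, 0, 0], [0.003, 0, 0.06, 0, 0.0027, 0, 0], [0.003, 0, 0.08, 0, 0.0027, 0, 0], [0.003, 0, 0.084, 0, 0.0027, 0, 0], [0.003, 0, 0.084, 0, 0.0027, 0, 0]])

```text
time: 16.95
position: [418.6, 149.3, 77.7]
eef_rot: [-0.148, 0.989, -0.001, -0.002]
wrist_force: [0.2, 0.5, 0.4]
width: -0.002
grasp_force: 0.0
```

```bash
python3 - <<'E'
from h import *
s=settle();print(s['position'],s['wrist_force'],s['width'],d6([419,150,79],1.875,s=s),d6([463+190*.954-14,163+190*.3-4,79],1.875,s=s))
E
```

```text
[419.528718   150.42024671  80.10668277] [-0.44142621  0.27900426  0.53897506] 0.0008336350884727219 (array([ 0.0006, -0.0002,  0.0011]), array([ 0.0011,  0.001 , -0.007 ])) (array([-0.2207,  0.001 ,  0.0013]), array([ 0.0011,  0.001 , -0.007 ]))
```

Request:
servo_tool(moves=[[-0.008, 0, 0, 0, 0, -0.007, 0], [-0.016, 0, 0, 0, 0, -0.007, 0], [-0.022, 0, 0, 0, 0, -0.007, 0], [-0.027, 0, 0, 0, 0, -0.007, 0], [-0.032, 0, 0, 0, 0, -0.007, 0]])

```text
time: 17.52
position: [449.0, 159.1, 79.1]
eef_rot: [-0.151, 0.988, 0.0, -0.001]
wrist_force: [-2.7, -0.6, 1.2]
width: -0.004
grasp_force: 1.0
```

Request:
servo_tool(moves=[[-0.006, 0, 0, 0, 0, 0, 0], [-0.013, 0, 0, 0, 0, 0, 0], [-0.021, 0, 0, 0, 0, 0, 0], [-0.03, 0, 0, 0, 0, 0, 0], [-0.039, 0, 0, 0, 0, 0, 0]])

```text
time: 17.93
position: [486.5, 170.7, 78.8]
eef_rot: [-0.152, 0.988, -0.0, -0.001]
wrist_force: [-1.6, -1.5, 1.1]
width: 0.001
grasp_force: 1.0
```

```bash
python3 - <<'E'
from h import *
s=state();print(s['position'],s['wrist_force'],d6([463+190*.954-14,163+190*.3-4,79],1.875,s=s))
E
```

```text
[486.52908828 170.71722449  78.82888097] [-1.62531643 -1.45965598  1.10961214] (array([-1.507e-01,  1.000e-04, -5.000e-04]), array([-0.    , -0.0022,  0.0001]))
```

Contact made and the tray is sliding at about 1.5–2.5 N, so I keep pushing.

Request:
servo_tool(moves=[[-0.009, 0, 0, 0, 0, 0, 0], [-0.018, 0, 0, 0, 0, 0, 0], [-0.027, 0, 0, 0, 0, 0, 0], [-0.036, 0, 0, 0, 0, 0, 0], [-0.045, 0, 0, 0, 0, 0, 0]])

```text
time: 18.35
position: [529.6, 184.3, 78.7]
eef_rot: [-0.151, 0.988, -0.0, -0.001]
wrist_force: [-1.7, -2.4, 0.2]
width: 0.006
grasp_force: 1.0
```

Request:
servo_tool(moves=[[-0.009, 0, 0, 0, 0, 0, 0], [-0.018, 0, 0, 0, 0, 0, 0], [-0.027, 0, 0, 0, 0, 0, 0], [-0.036, 0, 0, 0, 0, 0, 0], [-0.045, 0, 0, 0, 0, 0, 0]])

```text
time: 18.77
position: [572.5, 197.9, 78.7]
eef_rot: [-0.152, 0.988, 0.0, -0.001]
wrist_force: [-0.8, -1.9, 1.1]
width: -0.004
grasp_force: 1.0
```

```bash
python3 - <<'E'
from h import *
s=state();print(s['position'],s['wrist_force'],d6([463+190*.954-14,163+190*.3-4,79],1.875,s=s))
E
```

```text
[572.48463727 197.88336968  78.66892203] [-0.84234255 -1.94156626  1.14290637] (array([-0.0605, -0.    , -0.0004]), array([ 0.0003, -0.0018,  0.0001]))
```

Request:
servo_tool(moves=[[-0.009, 0, 0, 0, 0, 0, 0], [-0.018, 0, 0, 0, 0, 0, 0], [-0.027, 0, 0, 0, 0, 0, 0], [-0.035, 0, 0, 0, 0, 0, 0], [-0.042, 0, 0, 0, 0, 0, 0]])

```text
time: 19.18
position: [605.8, 208.1, 78.4]
eef_rot: [-0.151, 0.988, -0.002, -0.009]
wrist_force: [-32.0, -2.5, 24.4]
width: -0.001
grasp_force: 15.6
```

Request:
servo_tool(moves=[[-0.004, 0, 0, 0, 0, 0, 0], [-0.007, 0, 0, 0, 0, 0, 0], [-0.01, 0, 0, 0, 0, 0, 0], [-0.013, 0, 0, 0, 0, 0, 0], [-0.016, 0, 0, 0, 0, 0, 0]])

```text
time: 19.6
position: [606.0, 208.0, 78.5]
eef_rot: [-0.15, 0.988, -0.006, -0.026]
wrist_force: [-59.1, -5.4, 41.4]
width: 0.001
grasp_force: 30.0
```

```bash
python3 - <<'E'
from h import *
s=state();print(s['position'],s['wrist_force'],d6([463+190*.954-14,163+190*.3-4,79],1.875,s=s))
E
```

```text
[605.99387456 208.0181347   78.52269606] [-59.11817831  -5.43009214  41.42632335] (array([-0.0255,  0.0004, -0.0018]), array([-0.004 , -0.0536, -0.0022]))
```

Something is blocking the push before the expected end. I back off and look.

Request:
servo_tool(moves=[[0.01, 0, 0, 0, 0, 0, 0], [0.02, 0, 0, 0, 0, 0, 0], [0.03, 0, 0, 0, 0, 0, 0], [0.04, 0, 0, 0, 0, 0, 0], [0.05, 0, 0, 0, 0, 0, 0]])

```text
time: 20.02
position: [580.3, 201.2, 79.3]
eef_rot: [-0.152, 0.988, 0.001, 0.001]
wrist_force: [-0.2, 0.0, 0.5]
width: 0.006
grasp_force: 0.0
```

```bash
python3 - <<'E'
from h import *
s=settle();print(s['position'],s['wrist_force'],d6([570,197,79],1.875,s=s))
p,_=grab_frame('scene');im=p[:,:,::-1].copy();cv2.imwrite('pics/s9.png',cv2.resize(im[160:480,300:640],None,fx=1.75,fy=1.75,interpolation=cv2.INTER_CUBIC))
E
```

```text
[580.20481854 200.97109311  79.36163233] [ 0.57660222  0.13422357 -1.09042485] (array([ 0.0109, -0.0007,  0.0004]), array([0.0011, 0.001 , 0.0008]))
```

View pics/s9.png

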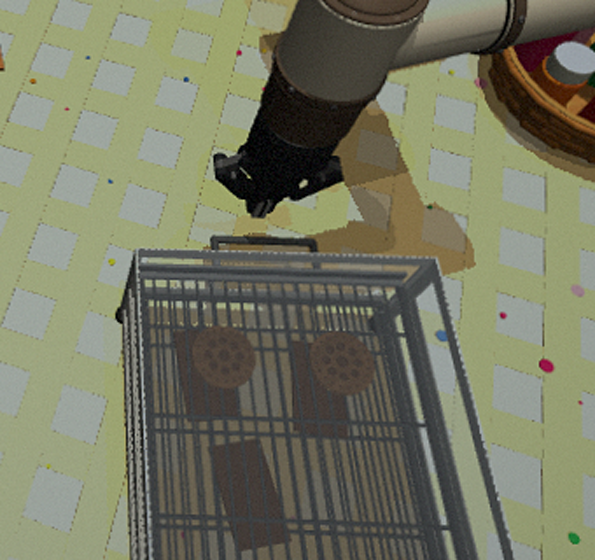

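The tray looks to be inside, with both medallions flat under the cover and the handle bar at crop row 240. I check this against the rack's front edge.

```bash
python3 - <<'E'
from h import *
f=lambda a:[[300+x/1.75,160+y/1.75] for x,y in a]
ex=np.array([np.cos(.302),np.sin(.302)])
b=ray('scene',f([(215,240),(315,242)]),92);r=ray('scene',f([(138,251),(438,260)]),154)
print(b.round(1),b.mean(0)[:2]@ex,r.round(1),r[:,:2]@ex,'bar start',np.array([462.6,163.1])@ex)
w=ray('wrist',[[322,143]],92,state())
s=state();p,_=grab_frame('wrist');cv2.imwrite('pics/w9.png',p[:,:,::-1])
E
```

```text
[[636.2 169.4  92. ]
 [604.7 266.4  92. ]] 657.1856296031614 [[704.9  98.5 154. ]
 [621.9 363.8 154. ]] [702.35045827 701.98239035] bar start 490.1752407423582
```

View pics/w9.png

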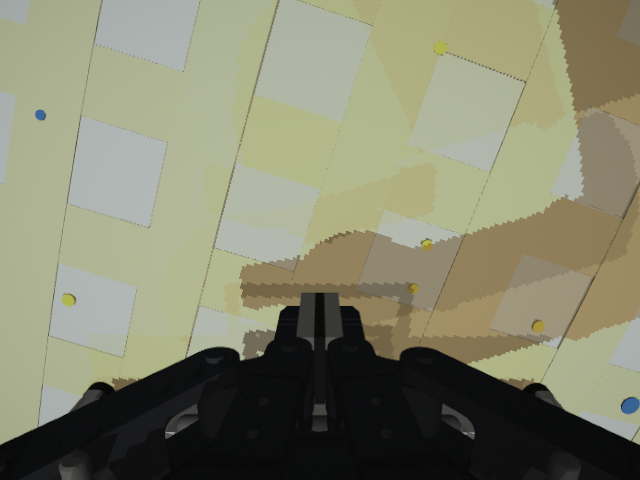

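The wrist view shows only the shut fingers and the table. I retract up and away, then check the handle-to-front-rail gap from depth.

Request:
servo_tool(moves=[[0.02, 0, 0, 0, 0, 0, 0], [0.05, 0, -0.02, 0, 0, 0, 0], [0.08, 0, -0.05, 0, 0, 0, 0], [0.11, 0, -0.07, 0, 0, 0, 0], [0.12, -0.03, -0.08, 0, 0, 0, 0]])

```text
time: 20.68
position: [472.7, 137.9, 161.8]
eef_rot: [-0.154, 0.988, 0.001, 0.001]
wrist_force: [-0.1, 0.1, 0.7]
width: 0.004
grasp_force: 0.0
```

```bash
python3 - <<'E'
from h import *
th=.302;ex=np.array([np.cos(th),np.sin(th)]);ey=np.array([-ex[1],ex[0]])
s=settle();print(s['position'])
for n in('scene','top'):
    p,d=grab_frame(n);cv2.imwrite(f'pics/{n}9.png',p[:,:,::-1]);K,D,M=cam(n)
    v,u=np.nonzero(d>0);q=cv2.undistortPoints(np.c_[u,v].astype(float).reshape(-1,1,2),K,D)[:,0]
    P=(np.c_[q,np.ones(len(q))]*d[v,u][:,None])@M[:3,:3].T+M[:3,3]
    X=P[:,:2]@ex;Y=P[:,:2]@ey;Z=P[:,2]
    y0=np.array([462.6,163.1])@ey
    m=(abs(Y-y0)<40)&(X>600)&(X<800)
    for lo,hi in((85,97),(97,108),(138,162)):
        k=m&(Z>lo)&(Z<hi);h,e=np.histogram(X[k],np.arange(600,780,4));print(n,lo,[(int(a),int(b)) for a,b in zip(e,h) if b][:14])
    im=p[:,:,::-1].copy()
    for k in blobs(im,(4,60,25),(20,255,255),150):
        (x,y),w,a=cv2.minAreaRect(k)
        Q=ray(n,[[x,y]],95)[0];X1,Y1=Q[:2]@ex,Q[:2]@ey
        if 650<X1<900 and abs(Y1-y0)<150: print('blob',round(X1),round(Y1-y0),np.round(w),cv2.contourArea(k))
E
```

```text
[474.92604238 135.35530222 160.56082984]
scene 85 [(648, 1), (652, 51), (656, 99), (660, 24)]
scene 97 [(652, 2), (656, 18), (660, 2)]
scene 138 [(696, 8), (700, 107), (704, 109), (708, 108), (712, 110), (716, 114), (720, 112), (724, 112), (728, 113), (732, 126), (736, 113), (740, 116), (744, 123), (748, 122)]
blob 854 70 [25. 59.] 165.5
blob 785 58 [45. 36.] 1009.5
blob 779 -51 [38. 39.] 1018.0
top 85 [(652, 49), (656, 43), (660, 4), (688, 28), (692, 22), (696, 7), (700, 30), (704, 7), (708, 10), (712, 9), (716, 3)]
top 97 [(652, 8), (656, 2), (688, 26), (692, 47), (696, 15), (700, 9)]
top 138 [(696, 45), (700, 83), (704, 55), (708, 56), (712, 52), (716, 58), (720, 49), (724, 54), (728, 54), (732, 54), (736, 47), (740, 54), (744, 55), (748, 48)]
blob 713 -3 [ 8. 97.] 320.0
blob 772 -69 [34. 35.] 525.5
blob 831 52 [77. 49.] 2021.0
blob 886 -60 [37. 47.] 584.0
```

The front rail sits about 42 mm behind the handle bar in both cameras, against 43 mm expected when home. Both medallions rode in with the tray, so I hand in.

```bash
python3 -c "
from station import *
print(hand_in())"
```

```text
the job is handed in; nothing more can be done
None
```

I handed the job in: both medallions lie flat, flower side up and apart on the upper tray, and the tray is pushed home under the cover; the hand-in returned no verdict, so "home" rests on my depth check of the handle, and I did not re-measure the square, jar, cup or brush.

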